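# Wedge the pasta roller fast

### The job

Lift the newly cast orange wedge out of its blue mould, stand it thin end down in the slot of the pasta roller's wooden clamp and let go. With the meat pounder, not the fingers, drive it in by at least two separate taps, the first taking it roughly half way, lifting clear in between, until it stops with its head fully home on the clamp. Then stand the pounder upright on the bare counter and let go, leaving the kettle, pie dish, cup and organiser undisturbed.

Things in the scene. Friction and masses are not known exactly. Their poses are not given: they have to be found in the camera images.
- wedge: Loose orange cast wedge, 80 g, same when turned half round about z. Origin: centre of the head's underside; z up. Head 36 (x) x 34 (y) mm, z 0 to +26; grip it from above across x or y. Blade below, to z -50: 36 mm wide in x, 24 mm thick in y at the top, tapering on both sides to 14 at the tip. Starts upright in the mould, its head resting on the mould's top.
- mould: Fixed open mould, blue block 100 x 100 x 58 mm high with brass pins on its top corners. Origin: centre of its underside. Its cavity, 39 (x) x 26 (y) mm at the top, fits the wedge's blade with 1.3 mm play a side. The wedge's head stands wholly above the top; lift straight up 55 mm or more to clear it.
- clamp: Fixed dark oak board, x +-90, y -75 to +270 mm, 18 mm thick, with the wedge clamp (lighter wood, x +-37, y -40 to +58 mm, flat top 74 mm above the counter) and the aluminium pasta roller (x +-90, y +107 to +193 mm, 150 mm high; crank at the +x end, to x +135, y +230). Origin on the counter straight under the slot.
- slot (a point): Centre of the slot at the level of the clamp's top, where the wedge's origin lies when home; axes as the board's. Slot: 42 mm long in x, 56 deep; -y wall fixed, +y wall the grey jaw, both sloped like the wedge. Mouth from y -12 to +8 mm with jaw at 0. The wedge's x lies along slot x. Let go, it stands 18 to 20 mm too high, up to 2 mm towards -y.
- jaw (a joint): Travel in m of the grey jaw towards +y, to the roller's foot: 0 to 0.0004 at the start, widening the mouth by as much; about 0.004 with the wedge home. Driving the wedge down pushes the jaw aside: about 6 to 16 N on the head; jaw and wedge stay where they are left. The wedge stops when its head meets the clamp's top.
- pounder: Loose meat pounder, 0.4 to 0.65 kg, standing on its flat steel disc (70 mm across, 16 thick). Origin: centre of the disc's underside, z up the handle. Black upright handle 26 mm across from z 30 to 115 mm, steel cap 30 mm across up to z 125. Grip the handle from above at about z 85.
- kettle: Bystander: stainless kettle, 164 mm in diameter, 216 mm high, spout to +x, handle to -x. Origin under its centre.
- pie_dish: Bystander: clear glass pie dish, 230 mm in diameter, 38 mm high. Origin under its centre.
- cup: Bystander: pink ceramic cup, 82 mm in diameter, 85 mm high, handle to +y. Origin under its centre.
- organiser: Bystander: blue plastic tackle-style organiser with pale clip-on lid, 156 (x) x 206 (y) x 53 mm. Origin under its centre.
Things that resemble listed ones, but are neither listed nor needed, are in the scene too. Several things have the shape of the mould; the one meant has the colours described above.

How it is judged (in metres and radians):
On the way, in this order (a step that is already met when the one before it is completed fails the run):
1. the wedge is lifted clear of the mould (z of wedge in the frame of mould above 0.112 m), for 0.1 s.
2. the wedge stands in the slot, let go, head still at least 14 mm above the clamp's top (horizontal distance between wedge and slot below 0.006 m and angle between wedge's own z axis and vertical below 0.1 rad and z of wedge in the frame of slot between 0.014 and 0.024 m and contact force between the fingers and wedge below 0.05 N and linear speed of wedge below 0.02 m/s), for 0.2 s.
3. after the first tap the wedge is part way in (head 3 to 13 mm above the clamp's top) and the pounder is clear of it (horizontal distance between wedge and slot below 0.006 m and angle between wedge's own z axis and vertical below 0.1 rad and z of wedge in the frame of slot between 0.003 and 0.013 m and contact force between each of the fingers, pounder and wedge below 0.05 N and z of pounder in the frame of wedge above 0.028 m), for 0.05 s.
4. the wedge is home: the head's underside within 2.5 mm of the clamp's top (z of wedge in the frame of slot below 0.0025 m and horizontal distance between wedge and slot below 0.006 m and angle between wedge's own z axis and vertical below 0.05 rad and angle between the x axis of wedge and the x axis of slot, either way round below 0.1 rad and contact force between the fingers and wedge below 0.05 N), for 0.1 s.
At the end, for the whole second after the job is handed in: Wedge in the slot, head's underside within 2.5 mm of the clamp's top, 6 mm of the slot's centre, upright within 0.05 rad, in line with the slot within 0.1 rad; pounder upright (0.06 rad) on the counter, not on the board; both let go and at rest (all of step 4 and linear speed of each of wedge, pounder below 0.01 m/s and contact force between pounder and wedge below 0.05 N and height (world z) of pounder between -0.004 and 0.004 m and angle between pounder's own z axis and vertical below 0.06 rad and contact force between the fingers and pounder below 0.05 N); the robot touches nothing.
It fails at once if the fingers touch the wedge while it is in the slot with its head less than 10 mm above the clamp's top (it is to be driven by the pounder) (horizontal distance between wedge and slot below 0.02 m and z of wedge in the frame of slot below 0.01 m and contact force between the fingers and wedge above 0.5 N).
It fails at once if the kettle, pie dish, cup or organiser is moved more than 30 mm or tipped more than 0.2 rad (distance of any of kettle, pie_dish, cup, organiser from where it was at the start of the episode above 0.03 m or angle between any of kettle, pie_dish, cup, organiser's own z axis and vertical above 0.2 rad).
It also fails if it takes over 72 s, if anything falls off the work surface, if the arm or the gripper's body presses on something with over 40 N, if the wrist force passes 120 N, or if a joint passes its speed limit or range.

### The arm

A 6-joint arm with a two-finger parallel gripper is mounted at the origin on the work surface. World frame = base frame: x ahead of the robot, y to its left, z up, the work surface at z = 0. Lengths are in m, angles in degrees, forces in N, time in s.
With the tool pointing down it reaches from about 0.375 to 0.9 m from the base axis. Payload 3.1 kg.
Tool frame: the origin (TCP) lies on the centre line of the jaws, within the pads' length; the fingertips stand 25 mm ahead of it and the grasp point (between the pads) lies 6 mm ahead of it; y points along the fingers, x is the direction in which the jaws open and shut, and the axes are right-handed (so a half turn about y gives the same grasp; the last joint's range is limited). The gripper opens to 87 mm and grips with 3 to 60 N. Pads are 19 mm wide; open, the fingers measure 117 mm over their backs; the gripper's body (75 mm by 190 mm) begins 51 mm behind the grasp point.
Start: joints at [64.945, 30.224, 82.088, -0, 67.689, -10.227], TCP at [0.16, 0.604, 0.248] pointing down, gripper open.
Joint ranges: [-176.69, 176.69], [-43.24, 126.21], [12.49, 139.97], [-82, 262], [0, 151.66], [-163.58, 163.58]. Speed limits (degrees/s): [159.86, 159.86, 180, 180, 180, 180].

### API

Orientations are given as a 3x3 rotation matrix whose columns are the frame's x, y, z axes.
In Python, from rig import * gives the robot as it stands.
- The arm moves only by the tool play_rows, never from a script. Its argument "commands" is a list of rows, each a list of 2 entries, a list of its own where there are three numbers: the shift along the world's x, y, z in m, then the turn, a rotation vector about the world's x, y, z in rad. A call has 1 to 10 rows; each row is the pose to reach, as a shift and turn from the pose commanded when the call began; what a row does not reach only later rows make up. A row lasts 1/8 s, in which the tool goes at most 62.5 mm and 10.7 degrees, less where a joint would pass 70% of its speed; a pose out of reach is approached as far as the arm can. A call with a gripper value outside its range is refused whole. "gripper" is the finger opening in m, from 0 to 0.087, set as the call begins (left out, the last holds). The fingers move at their own pace and stop on an object; the grip force is fixed at half the most. Time passes only in rows, so rows that repeat a pose let the fingers close. It gives the time, the measured TCP pose, the force and the opening at its end, in the units of the state.
- read_state(): the state, without advancing time (a new reading comes with each control period).
- capture(name): name is "scene" or "side" or "wrist"; returns a dict with "frame" (420x560x3 uint8, red, green, blue), "depth" (420x560 float32, m along the optical axis (not along the pixel's ray), 0 where there is no reading), "mtx" (3x3 intrinsics, pixels), "dist_coeffs" ([k1, k2, p1, p2, k3] as OpenCV has them; the pictures are not rectified), "cam_to_world" (4x4, takes a point from camera to world coordinates); the wrist camera has in their place "hand_eye" (4x4, takes a point from camera to tool coordinates, whose origin is the TCP and whose axes are the tool frame's). Camera axes: x right, y down, z forward; pixel columns grow to the right and rows downward; lengths in m; the calibration is good to about 2 mm. A picture is of the moment at which its call begins: read the wrist's pose just before it.
- hand_in(): hands the job in, once; it reports no verdict.
The state is a dict: "time_s": time; "joint_positions": joint angles; "qvel": joint speeds; "tau": joint torques, N m; "position": TCP position; "tcp_rot": TCP orientation; "force": force on the tool from outside, world axes, zero at the start; "moment": the same for the moment, N m; "opening": opening from 0.0 (shut) to 1.0 (fully open).
Only numpy, scipy, OpenCV 4.12 (cv2) and the standard library are available. Lean on these libraries where they do the work, as an engineer would, in place of code of your own. Each camera call takes 0.05 s, during which the arm holds its last target. There are 200 camera calls.

## Working session

There is one attempt and no reset: what is moved stays moved. The work goes in short steps, Python scripts to look and compute and a tool call to move; the robot and the scene stay as the last step left them, time stands still between calls to the robot, and variables do not carry over. Pictures are saved under pics/ and viewed, about 8 in all and at most 12, crops included, and the job is handed in when it is done.

Besides the shell and the picture viewer there is one more tool, called after "Emit:" as name(argument=value, ...), one argument or row to a line, values as JSON. play_rows: Moves the arm, as the interface text tells. Its arguments: {"type":"object","properties":{"commands":{"type":"array"},"gripper":{"type":"number"}},"required":["commands"]}

```bash
ls; mkdir -p pics; cat > h.py <<'E'
from rig import *
import numpy as np, cv2
def snap(n,tag):
    s=read_state(); c=capture(n); 
    if n=='wrist':
        T=np.eye(4);T[:3,:3]=np.array(s['tcp_rot']);T[:3,3]=s['position']; c['cam_to_world']=T@np.array(c['hand_eye'])
    cv2.imwrite(f'pics/{tag}.png',c['frame'][:,:,::-1]); np.savez(f'pics/{tag}.npz',**{k:np.array(v) for k,v in c.items()}); return c
def load(tag): return dict(np.load(f'pics/{tag}.npz'))
def onplane(c,uv,z):
    p=cv2.undistortPoints(np.array(uv,float).reshape(-1,1,2),np.array(c['mtx']),np.array(c['dist_coeffs']))[:,0]
    T=np.array(c['cam_to_world']); d=np.c_[p,np.ones(len(p))]@T[:3,:3].T; o=T[:3,3]
    return o+d*((np.broadcast_to(z,len(p))-o[2])/d[:,2])[:,None]
def bydepth(c,u,v):
    p=cv2.undistortPoints(np.array([[u,v]],float).reshape(-1,1,2),np.array(c['mtx']),np.array(c['dist_coeffs']))[0,0]
    z=np.median(c['depth'][int(v)-1:int(v)+2,int(u)-1:int(u)+2]); T=c['cam_to_world']
    return T[:3,:3]@(np.r_[p,1]*z)+T[:3,3]
def cloud(c):
    h,w=c['depth'].shape; g=np.mgrid[0:h,0:w][::-1].reshape(2,-1).T.astype(float)
    p=cv2.undistortPoints(g.reshape(-1,1,2),np.array(c['mtx']),np.array(c['dist_coeffs']))[:,0]
    P=np.c_[p,np.ones(len(p))]*c['depth'].reshape(-1,1); T=np.array(c['cam_to_world'])
    return (P@T[:3,:3].T+T[:3,3]).reshape(h,w,3)
E
python3 - <<'E'
from h import *
a=snap('scene','scene');b=snap('side','side')
print(a['cam_to_world'],b['cam_to_world'],read_state()['time_s'])
w=snap('wrist','w0');print(w['hand_eye'])
E
```

```text
pics
[[-0.01100304  0.55758363 -0.83004785  1.50616893]
 [ 0.99969477  0.02449704  0.00320399 -0.06182619]
 [ 0.02212021 -0.82975924 -0.55768298  0.73780465]
 [ 0.          0.          0.          1.        ]] [[ 0.69542539 -0.36244066  0.62050004 -0.2375391 ]
 [-0.71858033 -0.34463566  0.60404352 -0.81821602]
 [-0.0050835  -0.86594632 -0.50011112  0.69176629]
 [ 0.          0.          0.          1.        ]] 0.1
[[ 9.99999534e-01  6.76435743e-04 -6.88243204e-04  4.31595860e-04]
 [ 8.51977032e-04 -2.83925626e-01  9.58845928e-01 -1.38247884e-01]
 [ 4.53187775e-04 -9.58846068e-01 -2.83926070e-01  7.66275084e-02]
 [ 0.00000000e+00  0.00000000e+00  0.00000000e+00  1.00000000e+00]]
```

View pics/scene.png

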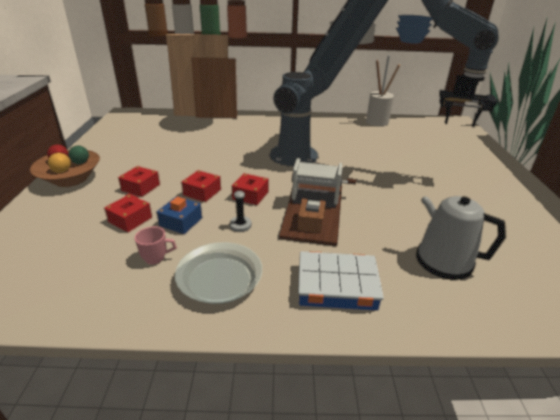

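View pics/side.png

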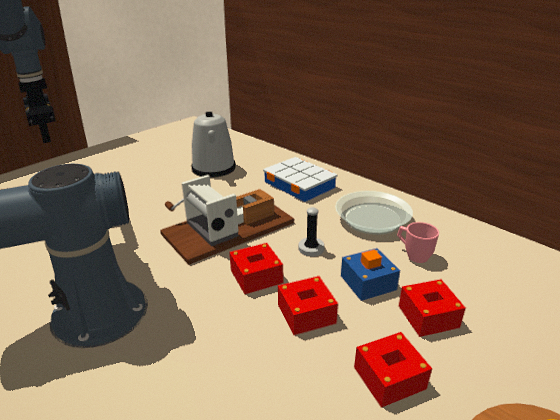

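The scene picture shows the blue mould with the orange wedge at about (180,213), the pounder at (240,212), the clamp at (312,213) and red decoy moulds. In the side picture the wedge is at (371,259), the pounder at (312,232) and the clamp at (256,207).

```bash
python3 - <<'E'
from h import *
for t,box,bx2 in (('scene',(150,185,215,240),(280,190,350,250)),('side',(335,240,405,300),(230,185,300,230))):
    c=load(t);P=cloud(c);hsv=cv2.cvtColor(c['frame'],cv2.COLOR_RGB2HSV)
    def m(lo,hi,b):
        k=np.zeros(hsv.shape[:2],bool);k[b[1]:b[3],b[0]:b[2]]=True
        return (cv2.inRange(hsv,lo,hi)>0)&k
    o=P[m((5,170,90),(16,255,255),box)];o=o[o[:,2]>.06]
    b=P[m((100,120,40),(125,255,255),box)]; top=b[(b[:,2]>.05)&(b[:,2]<.07)]
    print(t,'orange',len(o),o.min(0),o.max(0),np.median(o[o[:,2]>o[:,2].max()-.008],0))
    r=cv2.minAreaRect(top[:,:2].astype(np.float32)*1000);print('blue',np.median(top,0),r)
    # clamp region points by height
    q=P[bx2[1]:bx2[3],bx2[0]:bx2[2]].reshape(-1,3)
    k=q[(q[:,2]>.068)&(q[:,2]<.08)];print('clamptop',len(k),cv2.minAreaRect(k[:,:2].astype(np.float32)*1000))
for t,b in (('scene',(225,185,255,235)),('side',(298,200,330,255))):
    P=cloud(load(t))[b[1]:b[3],b[0]:b[2]].reshape(-1,3)
    for lo,hi in ((.04,.11),(.116,.14),(.012,.022)):
        k=P[(P[:,2]>lo)&(P[:,2]<hi)];print(t,'pounder',lo,len(k),k.min(0),k.max(0)) if len(k) else 0
# dark-oak board & tall roller
for t in('scene','side'):
    P=cloud(load(t)).reshape(-1,3);k=P[(P[:,2]>.013)&(P[:,2]<.023)&(abs(P[:,1]+.01)<.3)&(P[:,0]>.3)&(P[:,0]<.9)]
    print(t,len(k))
E
```

```text
scene orange 104 [ 0.38186612 -0.39443123  0.0616407 ] [ 0.53496889 -0.3264778   0.08865706] [ 0.5156654  -0.37694565  0.08399645]
blue [ 0.53678801 -0.36234597  0.05771573] ((515.3104248046875, -374.9155578613281), (97.55801391601562, 100.36968994140625), 64.12474060058594)
clamptop 384 ((494.033935546875, 52.88353729248047), (153.69029235839844, 160.1121368408203), 85.58696746826172)
side orange 278 [ 0.48229437 -0.39671412  0.06024929] [ 0.55677774 -0.3534894   0.0876755 ] [ 0.50495425 -0.37761706  0.08404873]
blue [ 0.48736596 -0.39357451  0.05803868] ((506.2854919433594, -376.40997314453125), (100.35799407958984, 102.02972412109375), 64.58547973632812)
clamptop 404 ((475.23583984375, 36.960304260253906), (199.69850158691406, 88.74534606933594), 6.2417311668396)
scene pounder 0.04 352 [ 0.35900654 -0.22906297  0.04007494] [ 0.53900917 -0.14623868  0.10947   ]
scene pounder 0.116 52 [ 0.5160313  -0.19830969  0.11645428] [ 0.53965947 -0.17016528  0.12805791]
scene pounder 0.012 204 [ 0.36254283 -0.23090734  0.01202715] [ 0.56218287 -0.14684277  0.0219318 ]
side pounder 0.04 229 [ 0.50431607 -0.19523946  0.04087249] [ 0.52920798 -0.16928133  0.10954695]
side pounder 0.116 67 [ 0.50471716 -0.19735447  0.11642998] [ 0.53304091 -0.16633949  0.12620297]
side pounder 0.012 230 [ 0.48367892 -0.21724299  0.01214879] [ 0.55413227 -0.14745756  0.02188037]
scene 2376
side 2313
```

```bash
python3 - <<'E'
from h import *
ims=[]
for t,b in (('scene',(150,150,360,260)),('side',(155,165,415,315))):
    f=cv2.imread(f'pics/{t}.png')[b[1]:b[3],b[0]:b[2]]; ims.append(cv2.resize(f,(560,290),interpolation=cv2.INTER_CUBIC))
cv2.imwrite('pics/crop.png',np.vstack(ims))
E
cat >> h.py <<'E'
from scipy.spatial.transform import Rotation as Rn
def Rt(yaw): # tool x (opening) at yaw deg, tool y down
    a=np.radians(yaw); x=np.array([np.cos(a),np.sin(a),0]);y=np.array([0,0,-1.]);return np.c_[x,y,np.cross(x,y)]
def go(yaw,grasp): # shift & rotvec to put grasp point at grasp
    s=read_state();R=np.array(s['tcp_rot']);T=Rt(yaw);t=np.array(grasp,float)+[0,0,.006]
    print('yaw',yaw,'shift',np.round(t-s['position'],4),'rot',np.round(Rn.from_matrix(T@R.T).as_rotvec(),4),'j',np.round(s['joint_positions'],1),'t',s['time_s'],'F',np.round(s['force'],1))
E
python3 - <<'E'
from h import *
s=read_state();R=np.array(s['tcp_rot']);print(R, np.degrees(np.arctan2(R[1,0],R[0,0])),s['opening'])
for t in('scene','side'):
    P=cloud(load(t)).reshape(-1,3)
    for lo,hi in((.069,.079),(.012,.024),(.14,.16)):
        k=P[(P[:,2]>lo)&(P[:,2]<hi)&(P[:,0]>.33)&(P[:,0]<.75)&(abs(P[:,1]-.02)<.13)];print(t,lo,len(k),k.min(0),k.max(0),cv2.minAreaRect(k[:,:2].astype(np.float32)*1000))
E
```

```text
[[ 2.55954881e-01 -7.19798044e-04 -9.66688461e-01]
 [ 9.66687235e-01 -1.56742560e-03  2.55955724e-01]
 [-1.69944867e-03 -9.99998513e-01  2.94629346e-04]] 75.16980438762468 0.9996867875709793
scene 0.069 371 [ 0.35881821 -0.01779779  0.06904567] [0.57448148 0.13435428 0.07869315] ((477.6649475097656, 24.836753845214844), (169.81529235839844, 186.09617614746094), 66.9732666015625)
scene 0.012 1440 [ 0.33246016 -0.10815243  0.01206163] [0.61850981 0.1492585  0.02399582] ((470.4049072265625, 5.2958831787109375), (268.46142578125, 262.1371765136719), 80.70913696289062)
scene 0.14 146 [ 0.33073456 -0.01747257  0.14022086] [0.43777145 0.14524551 0.15225686] ((384.3814392089844, 64.61207580566406), (155.65895080566406, 85.46215057373047), 80.28109741210938)
side 0.069 455 [ 0.33009581 -0.01934623  0.06901916] [0.57180267 0.14788789 0.07888629] ((448.19970703125, 47.554656982421875), (163.6865997314453, 235.3673553466797), 80.34629821777344)
side 0.012 1212 [ 0.33043382 -0.05865056  0.01204658] [0.7493244  0.14990395 0.02399041] ((539.8651733398438, 45.30126953125), (207.77955627441406, 419.2120056152344), 89.79911804199219)
side 0.14 297 [ 0.33024531 -0.01720884  0.14000923] [0.43095773 0.14891225 0.15189915] ((380.384765625, 65.63701629638672), (161.26171875, 83.809326171875), 83.1451416015625)
```

View pics/crop.png

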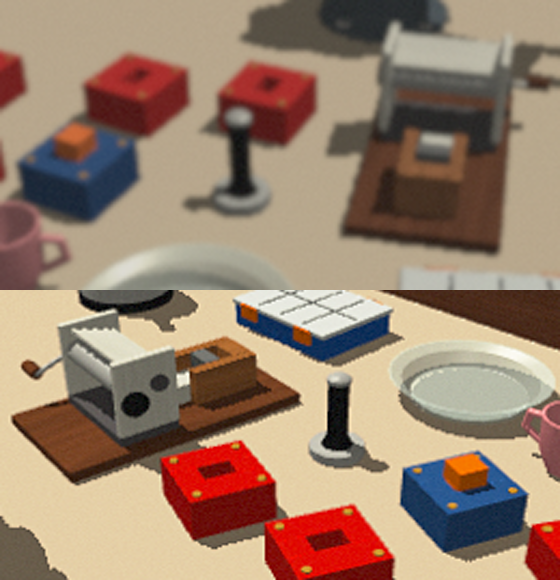

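The crop shows the clamp's slot side with the roller towards the robot and its crank at +y, plus the pounder and the blue mould with the wedge. Next I look at the clamp from the wrist.

Emit:
play_rows(
  commands=[
    [[0.35, -0.55, 0.07], [0, 0, 0.08]],
    [[0.35, -0.55, 0.07], [0, 0, 0.08]],
    [[0.35, -0.55, 0.07], [0, 0, 0.08]],
    [[0.35, -0.55, 0.07], [0, 0, 0.08]],
    [[0.35, -0.55, 0.07], [0, 0, 0.08]],
    [[0.35, -0.55, 0.07], [0, 0, 0.08]],
    [[0.35, -0.55, 0.07], [0, 0, 0.08]],
    [[0.35, -0.55, 0.07], [0, 0, 0.08]],
    [[0.35, -0.55, 0.07], [0, 0, 0.08]],
    [[0.35, -0.55, 0.07], [0, 0, 0.08]],
  ],
)

```text
time_s: 1.4
position: [0.4942, 0.078, 0.3145]
tcp_rot: [[0.178, 0.0, -0.984], [0.984, 0.0, 0.178], [0.0, -1.0, -0.0]]
force: [-0.1, 0.1, 0.1]
opening: 0.998
```

Emit:
play_rows(
  commands=[
    [[0, 0, 0], [0, 0, 0]],
    [[0, 0, 0], [0, 0, 0]],
    [[0, 0, 0], [0, 0, 0]],
    [[0, 0, 0], [0, 0, 0]],
  ],
)

```text
time_s: 1.9
position: [0.4927, 0.0812, 0.3142]
tcp_rot: [[0.176, -0.001, -0.984], [0.984, 0.0, 0.176], [0.0, -1.0, 0.001]]
force: [-0.8, 0.1, 0.1]
opening: 0.996
```

```bash
python3 - <<'E'
from h import *
go(80,(.53,.04,.27))
c=snap('wrist','w1');P=cloud(c)
for lo,hi in((.07,.078),(.142,.156)):
    k=(P[...,2]>lo)&(P[...,2]<hi)&(P[...,0]<.65)&(P[...,0]>.3); q=P[k];print(lo,len(q),q.min(0),q.max(0),cv2.minAreaRect(q[:,:2].astype(np.float32)*1000))
E
```

```text
yaw 80 shift [ 0.0373 -0.0412 -0.0382] rot [-0.0001 -0.0006  0.002 ] j [ -3.5  15.9  94.8   0.   69.3 -83.4] t 1.9 F [-0.8  0.1  0.1]
0.07 4226 [ 0.32113517 -0.18422698  0.07000262] [0.64103561 0.42550822 0.07799565] ((455.10406494140625, 140.07032775878906), (613.9859619140625, 279.5176086425781), 78.72772979736328)
0.142 3182 [ 0.32799061 -0.01571641  0.14200435] [0.43567266 0.14968249 0.15306221] ((381.69451904296875, 66.83123779296875), (156.29525756835938, 84.4106674194336), 80.74833679199219)
```

View pics/w1.png

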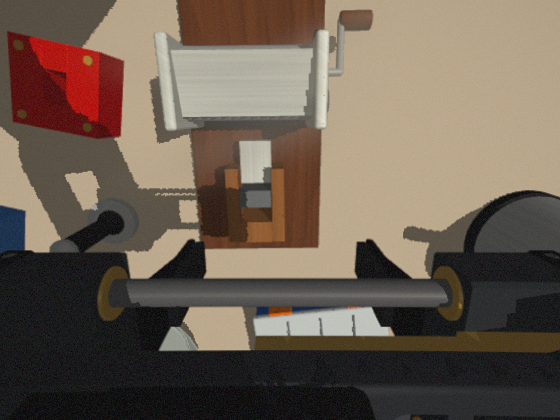

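The wrist view shows the roller at (245,85), the jaw's white block at (255,160), the dark slot at (257,195), the clamp's wood from (224,168) to (285,240), and the pounder at (110,222).

```bash
python3 - <<'E'
from h import *
c=load('w1');P=cloud(c);f=c['frame']
hsv=cv2.cvtColor(f,cv2.COLOR_RGB2HSV)
for v in range(130,250,6): print(v,[(tuple(int(x) for x in hsv[v,u]),int(P[v,u,2]*1000)) for u in (230,250,260,280)])
print([(u,tuple(int(x) for x in hsv[195,u]),int(P[195,u,2]*1000)) for u in range(216,300,4)])
# board right/left edges on z=.018
m=cv2.inRange(hsv,(0,90,20),(14,255,140))
L=[];Rr=[]
for v in list(range(140,240,4)):
    xs=np.flatnonzero(m[v,185:335])+185
    if len(xs)>5: L.append((xs[0],v));Rr.append((xs[-1],v))
for E in (L,Rr):
    q=onplane(c,E,.018);vx,vy,x0,y0=cv2.fitLine(q[:,:2].astype(np.float32)*1000,cv2.DIST_HUBER,0,.01,.01).ravel();print('edge yaw',np.degrees(np.arctan2(vy,vx)),x0,y0)
cv2.imwrite('pics/w1c.png',cv2.resize(f[120:255,180:340,::-1],(800,675),interpolation=cv2.INTER_CUBIC)[:600])
E
```

```text
130 [((10, 73, 94), 18), ((14, 82, 99), 19), ((14, 83, 107), 19), ((15, 58, 88), 18)]
136 [((10, 89, 103), 18), ((12, 89, 118), 18), ((10, 83, 117), 18), ((12, 83, 108), 19)]
142 [((11, 87, 108), 19), ((23, 29, 193), 49), ((23, 24, 191), 48), ((11, 90, 108), 18)]
148 [((11, 91, 106), 17), ((24, 27, 190), 50), ((25, 26, 188), 50), ((12, 104, 105), 19)]
154 [((10, 98, 109), 18), ((24, 25, 192), 47), ((25, 25, 192), 47), ((11, 113, 102), 19)]
160 [((10, 106, 111), 18), ((25, 24, 190), 47), ((26, 27, 196), 48), ((9, 126, 103), 17)]
166 [((13, 95, 94), 54), ((25, 23, 192), 49), ((27, 24, 199), 49), ((12, 123, 87), 58)]
172 [((13, 145, 139), 76), ((27, 25, 197), 47), ((25, 23, 197), 49), ((12, 158, 147), 74)]
178 [((12, 155, 140), 75), ((25, 24, 195), 49), ((28, 24, 199), 49), ((13, 168, 144), 75)]
184 [((13, 158, 137), 75), ((30, 21, 60), 38), ((40, 28, 55), 40), ((14, 171, 142), 74)]
190 [((14, 155, 69), 73), ((90, 7, 74), 75), ((12, 17, 77), 75), ((13, 159, 144), 74)]
196 [((15, 151, 71), 74), ((30, 5, 106), 74), ((38, 9, 108), 75), ((13, 156, 147), 75)]
202 [((11, 118, 69), 73), ((15, 
[... 617 characters left out ...]
, 102), 18), ((11, 153, 100), 20), ((9, 141, 101), 17), ((10, 157, 96), 18)]
[(216, (10, 106, 53), 18), (220, (12, 170, 51), 19), (224, (16, 148, 55), 19), (228, (13, 149, 65), 75), (232, (12, 142, 70), 75), (236, (11, 156, 67), 75), (240, (75, 9, 55), 75), (244, (45, 10, 50), 74), (248, (30, 5, 102), 75), (252, (40, 8, 102), 73), (256, (30, 5, 105), 76), (260, (36, 12, 109), 74), (264, (38, 10, 106), 74), (268, (48, 12, 106), 74), (272, (13, 165, 116), 74), (276, (14, 163, 141), 75), (280, (14, 171, 140), 74), (284, (12, 160, 116), 73), (288, (10, 165, 93), 20), (292, (11, 175, 96), 18), (296, (10, 153, 102), 18)]
edge yaw -9.673203 496.60632 -42.243393
edge yaw -9.434454 527.2841 132.23065
```

View pics/w1c.png

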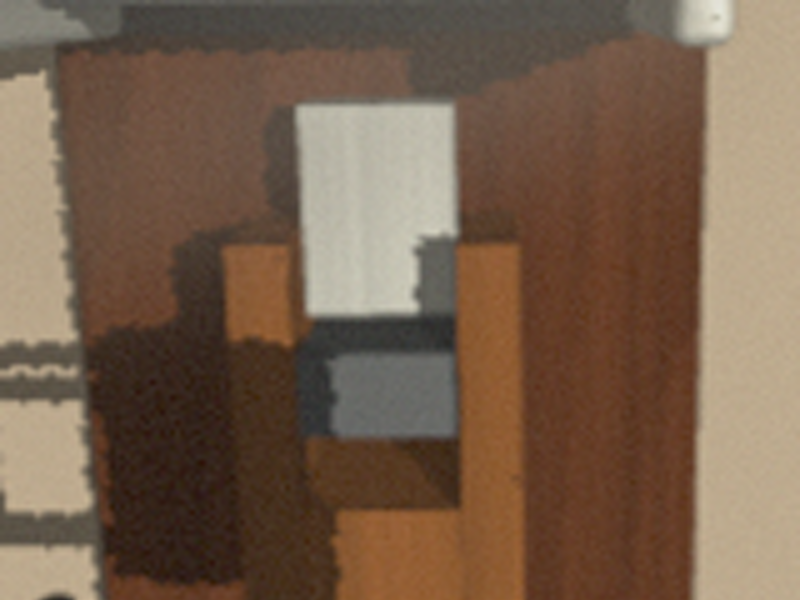

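The crop shows the jaw's top (grey) ending at about (255,207), then the slot mouth down to row 221.6, between columns 240.5 and 271.8.

```bash
cat >>h.py <<'E'
BY=80.5
def bx(): return np.array([np.cos(np.radians(BY)),np.sin(np.radians(BY))]),np.array([-np.sin(np.radians(BY)),np.cos(np.radians(BY))])
E
python3 - <<'E'
from h import *
c=load('w1');hsv=cv2.cvtColor(c['frame'],cv2.COLOR_RGB2HSV).astype(int);ex,ey=bx()
for u in(250,255,260,266):
    print(u,'sat',[int(x) for x in hsv[203:212,u,1]],'val',[int(x) for x in hsv[216:228,u,2]])
for v in (200,230): print(v,'val',[(u,int(hsv[v,u,2]),int(hsv[v,u,1])) for u in list(range(222,230))+list(range(268,290))])
def pr(n,uv,z=.074):
    q=onplane(c,uv,z)[:,:2]*1000;print(n,np.round(np.c_[q@ex,q@ey],1).tolist())
pr('jaw edge(+8)',[(250,207),(260,207)]);pr('wall edge(-12)',[(265,221.5)])
pr('sides',[(226,200),(284,200)]);pr('slot ends',[(241,203),(271.5,203)]);pr('clamp -40',[(255,241)])
pr('board l,r',[(197,160),(320,160)],.018)
P=cloud(c);k=P[(P[...,2]>.142)&(P[...,2]<.156)&(P[...,0]<.5)]*1000;a=k[:,:2]@ex;b=k[:,:2]@ey;print('roller',np.percentile(a,[.5,99.5]),np.percentile(b,[.5,99.5]))
w=(P[...,2]>.07)&(P[...,2]<.079);w[:,:222]=0;w[:,290:]=0;w[:160]=0;w[245:]=0
k=P[w]*1000;print('clamp',np.percentile(k[:,:2]@ex,[.5,99.5]),np.percentile(k[:,:2]@ey,[.5,99.5]),np.median(k[:,2]))
E
```

```text
250 sat [7, 2, 5, 7, 62, 130, 143, 151, 141] val [86, 88, 84, 88, 87, 89, 124, 137, 140, 138, 136, 138]
255 sat [2, 5, 7, 10, 55, 132, 163, 159, 163] val [83, 86, 87, 89, 88, 92, 137, 152, 148, 150, 148, 148]
260 sat [10, 12, 7, 8, 39, 111, 143, 157, 164] val [87, 87, 88, 88, 83, 87, 135, 152, 149, 151, 150, 149]
266 sat [5, 7, 7, 5, 50, 116, 166, 147, 162] val [75, 84, 89, 86, 82, 90, 134, 150, 147, 152, 148, 151]
200 val [(222, 55, 125), (223, 55, 134), (224, 54, 146), (225, 55, 144), (226, 64, 151), (227, 67, 145), (228, 68, 146), (229, 63, 190), (268, 109, 16), (269, 107, 7), (270, 98, 10), (271, 85, 60), (272, 115, 153), (273, 138, 168), (274, 139, 161), (275, 135, 172), (276, 139, 172), (277, 142, 167), (278, 144, 161), (279, 145, 162), (280, 143, 166), (281, 142, 169), (282, 142, 167), (283, 139, 163), (284, 120, 151), (285, 96, 157), (286, 93, 156), (287, 94, 163), (288, 95, 142), (289, 99, 162)]
230 val [(222, 55, 116), (223, 53, 154), (224, 58, 171), (225, 52, 118), (226, 50, 128), (227, 54, 142), (228, 58, 176), (229, 65, 153), (268, 146, 169), (269, 145, 164), (270, 143, 169), (271, 137, 156), (272, 132, 166), (273, 131, 160), (274, 131, 169), (275, 134, 158), (276, 140, 160), (277, 143, 160), (278, 143, 160), (279, 143, 169), (280, 142, 162), (281, 141, 175), (282, 143, 164), (283, 150, 167), (284, 135, 166), (285, 103, 154), (286, 96, 157), (287, 91, 160), (288, 94, 152), (289, 94, 160)]
jaw edge(+8) [[122.3, -507.7], [135.2, -507.8]]
wall edge(-12) [[141.2, -527.7]]
sides [[91.9, -498.0], [166.3, -498.8]]
slot ends [[110.9, -502.2], [150.1, -502.6]]
clamp -40 [[127.2, -555.1]]
board l,r [[44.0, -454.1], [218.2, -455.8]]
roller [ 51.45387826 206.65333799] [-407.16532871 -324.3132098 ]
clamp [ 91.74102594 166.32257181] [-554.70021237 -457.50434249] 74.92745901434952
```

Slot at about (0.530, 0.043), top at 0.0745 and board x at yaw 80.5°. The clamp, jaw, slot and roller estimates agree within 1–2 mm. Now to the mould.

Emit:
play_rows(
  commands=[
    [[0.017, -0.457, -0.014], [0, 0, -0.285]],
    [[0.017, -0.457, -0.014], [0, 0, -0.285]],
    [[0.017, -0.457, -0.014], [0, 0, -0.285]],
    [[0.017, -0.457, -0.014], [0, 0, -0.285]],
    [[0.017, -0.457, -0.014], [0, 0, -0.285]],
    [[0.017, -0.457, -0.014], [0, 0, -0.285]],
    [[0.017, -0.457, -0.014], [0, 0, -0.285]],
    [[0.017, -0.457, -0.014], [0, 0, -0.285]],
    [[0.017, -0.457, -0.014], [0, 0, -0.285]],
    [[0.017, -0.457, -0.014], [0, 0, -0.285]],
  ],
)

```text
time_s: 3.2
position: [0.5106, -0.3748, 0.3002]
tcp_rot: [[0.446, -0.001, -0.895], [0.895, 0.002, 0.446], [0.001, -1.0, 0.001]]
force: [0.5, 0.6, -0.8]
opening: 0.998
```

Emit:
play_rows(
  commands=[
    [[0, 0, 0], [0, 0, 0]],
    [[0, 0, 0], [0, 0, 0]],
  ],
)

```text
time_s: 3.45
position: [0.5108, -0.3757, 0.3007]
tcp_rot: [[0.446, 0.0, -0.895], [0.895, -0.0, 0.446], [0.0, -1.0, -0.0]]
force: [0.3, -0.0, 0.9]
opening: 1.002
```

```bash
python3 - <<'E'
from h import *
c=snap('wrist','w2');P=cloud(c);hsv=cv2.cvtColor(c['frame'],cv2.COLOR_RGB2HSV)
near=np.hypot(P[...,0]-.51,P[...,1]+.376)<.09
o=P[(cv2.inRange(hsv,(4,170,90),(17,255,255))>0)&near];t=o[o[:,2]>.08]*1000
print('head',len(t),np.median(t[:,2]),t[:,:2].mean(0),cv2.minAreaRect(t[:,:2].astype(np.float32)))
b=P[(cv2.inRange(hsv,(100,100,30),(125,255,255))>0)&near];b=b[(b[:,2]>.052)&(b[:,2]<.064)]*1000
print('blue',len(b),np.median(b[:,2]),cv2.minAreaRect(b[:,:2].astype(np.float32)))
np.set_printoptions(suppress=True)
m=(cv2.inRange(hsv,(4,170,90),(17,255,255))>0)&near&(P[...,2]>.08);v,u=np.nonzero(m);print(u.min(),u.max(),v.min(),v.max())
q=onplane(c,np.c_[u,v],.084)*1000;print('ray rect',cv2.minAreaRect(q[:,:2].astype(np.float32)))
go(64,(.51,-.376,.2))
E
```

```text
head 838 84.95206502560413 [ 509.54529836 -376.58488999] ((483.6274719238281, -365.0418701171875), (32.747886657714844, 94.94866943359375), 65.80946350097656)
blue 4093 58.97200104704209 ((510.77947998046875, -377.77581787109375), (98.34002685546875, 98.56487274169922), 65.567626953125)
106 536 7 207
ray rect ((453.8283386230469, -296.24163818359375), (445.3622131347656, 200.18789672851562), 69.5253677368164)
yaw 64 shift [-0.0008  0.     -0.0947] rot [0.0002 0.0002 0.0086] j [ -46.4   28.    77.1    0.    74.9 -109.9] t 3.5 F [ 1.   0.3 -0.3]
```

View pics/w2.png

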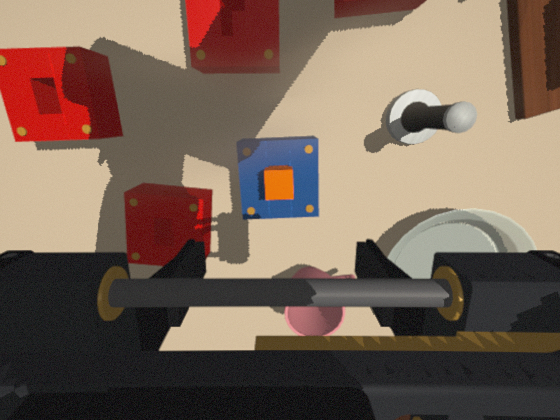

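The wrist view shows the blue mould centred at about (279,177) with its square orange head at (279,184), nearly axis-aligned with the gripper, and the pounder at (415,115).

```bash
python3 - <<'E'
from h import *
c=load('w2');hsv=cv2.cvtColor(c['frame'],cv2.COLOR_RGB2HSV)
m=cv2.inRange(hsv,(4,150,70),(18,255,255));m[:165]=0;m[205:]=0;m[:,:260]=0;m[:,298:]=0
print(np.flatnonzero(m.any(0))[[0,-1]],np.flatnonzero(m.any(1))[[0,-1]])
b=hsv[:,:,2].astype(int)[180:200,275:285].mean(1);print(b)
P=cloud(c);t=P[(m>0)&(P[...,2]>.079)]*1000;print(len(t),np.median(t[:,2]),cv2.minAreaRect(t[:,:2].astype(np.float32)),(np.percentile(t[:,:2],1,axis=0)+np.percentile(t[:,:2],99,axis=0))/2,t.mean(0))
a=np.radians(64.5);R=np.array([[np.cos(a),np.sin(a)],[-np.sin(a),np.cos(a)]])
q=t[:,:2]@R.T;lo,hi=np.percentile(q,[1,99],axis=0);print(hi-lo,R.T@((lo+hi)/2))
m2=cv2.inRange(hsv,(100,100,30),(125,255,255));m2[:,:225]=0;m2[:,335:]=0;m2[:125]=0;m2[230:]=0
k=P[(m2>0)&(P[...,2]>.053)&(P[...,2]<.065)]*1000;v=k[:,:2]
best=[(np.ptp(np.percentile(v@np.array([np.cos(x),np.sin(x)]),[.3,99.7]))+np.ptp(np.percentile(v@np.array([-np.sin(x),np.cos(x)]),[.3,99.7])),np.degrees(x)) for x in np.radians(np.arange(55,75,.5))];print(min(best))
# edges from mask contour
cn=max(cv2.findContours(m2,cv2.RETR_EXTERNAL,cv2.CHAIN_APPROX_NONE)[0],key=cv2.contourArea)
print(cv2.minAreaRect(onplane(c,cn[:,0],.058)[:,:2].astype(np.float32)*1000))
E
```

```text
[264 292] [166 199]
[233.3 233.4 233.3 233.3 233.5 232.7 233.4 233.2 233.1 233.2 233.  233.4
 233.2 233.3 232.9 232.6 233.5 234.7 237.9 173. ]
842 84.93989508530183 ((483.6577453613281, -364.9744567871094), (32.89568328857422, 94.94866943359375), 65.80946350097656) [ 510.16672388 -376.57642013] [ 509.80713174 -376.63609137   85.72887466]
[31.98983124 35.54545624] [ 510.45843684 -377.00787812]
(np.float64(194.80781799527955), np.float64(66.0))
((510.8465881347656, -377.89892578125), (98.44520568847656, 98.8089599609375), 65.57403564453125)
```

Emit:
play_rows(
  commands=[
    [[-0.001, -0.001, -0.06], [0, 0, 0.031]],
    [[-0.001, -0.001, -0.12], [0, 0, 0.031]],
    [[-0.001, -0.001, -0.16], [0, 0, 0.031]],
    [[-0.001, -0.001, -0.18], [0, 0, 0.031]],
    [[-0.001, -0.001, -0.197], [0, 0, 0.031]],
    [[-0.001, -0.001, -0.213], [0, 0, 0.031]],
    [[-0.001, -0.001, -0.213], [0, 0, 0.031]],
    [[-0.001, -0.001, -0.213], [0, 0, 0.031]],
  ],
  gripper=0.065,
)

```text
time_s: 4.5
position: [0.51, -0.3785, 0.088]
tcp_rot: [[0.419, 0.001, -0.908], [0.908, -0.001, 0.419], [-0.001, -1.0, -0.001]]
force: [0.2, -0.0, 0.6]
opening: 0.75
```

Emit:
play_rows(
  commands=[
    [[0, 0, 0], [0, 0, 0]],
    [[0, 0, 0], [0, 0, 0]],
    [[0, 0, 0], [0, 0, 0]],
    [[0, 0, 0], [0, 0, 0]],
    [[0, 0, 0], [0, 0, 0]],
    [[0, 0, 0], [0, 0, 0]],
  ],
  gripper=0.0,
)

```text
time_s: 5.25
position: [0.5096, -0.378, 0.0874]
tcp_rot: [[0.419, 0.0, -0.908], [0.908, 0.0, 0.419], [0.0, -1.0, -0.0]]
force: [0.1, 0.8, 2.3]
opening: 0.388
```

The opening is 33.8 mm, so the grip is across the wedge's y. Lift.

Emit:
play_rows(
  commands=[
    [[0, 0, 0.01], [0, 0, 0]],
    [[0, 0, 0.03], [0, 0, 0]],
    [[0, 0, 0.05], [0, 0, 0]],
    [[0, 0, 0.07], [0, 0, 0]],
    [[0, 0, 0.1], [0, 0, 0]],
    [[0, 0, 0.13], [0, 0, 0]],
    [[0, 0, 0.15], [0, 0, 0]],
    [[0, 0, 0.16], [0, 0, 0]],
    [[0, 0, 0.16], [0, 0, 0]],
  ],
)

```text
time_s: 6.38
position: [0.5096, -0.3782, 0.2478]
tcp_rot: [[0.419, 0.001, -0.908], [0.908, -0.001, 0.419], [-0.0, -1.0, -0.001]]
force: [0.4, -0.8, -0.7]
opening: 0.386
```

```bash
python3 - <<'E'
from h import *
go(-9.5,(.530,.043,.22));go(170.5,(.530,.043,.22))
c=snap('scene','s2');w=snap('wrist','w3')
f=cv2.resize(c['frame'][130:250,130:350,::-1],(550,300)); g=w['frame'][:,:,::-1][130:400]
cv2.imwrite('pics/v3.png',np.vstack([cv2.resize(f,(560,300)),g]))
E
```

```text
yaw -9.5 shift [ 0.0204  0.4212 -0.0218] rot [ 1.2000e-03  0.0000e+00 -1.3038e+00] j [ -46.7   30.9   80.7   -0.    68.3 -111.9] t 6.375 F [ 0.4 -0.8 -0.7]
yaw 170.5 shift [ 0.0204  0.4212 -0.0218] rot [-0.0000e+00  1.3000e-03  1.8378e+00] j [ -46.7   30.9   80.7   -0.    68.3 -111.9] t 6.375 F [ 0.4 -0.8 -0.7]
```

View pics/v3.png

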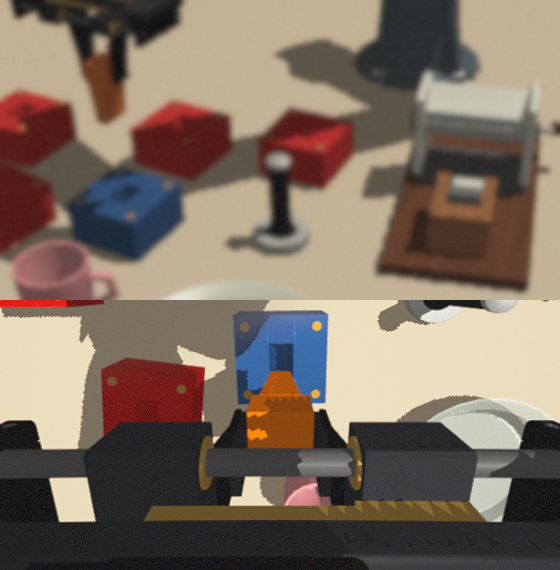

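The scene and wrist views show the wedge hanging upright. The cavity's long side runs along tool z, which confirms tool x = wedge y. Now carry it over the slot, tool x at yaw −9.5°.

Emit:
play_rows(
  commands=[
    [[0.003, 0.05, 0.0], [0, 0, -0.15]],
    [[0.006, 0.1, 0.0], [0, 0, -0.3]],
    [[0.008, 0.15, 0.0], [0, 0, -0.45]],
    [[0.011, 0.2, 0.0], [0, 0, -0.6]],
    [[0.013, 0.25, 0.0], [0, 0, -0.75]],
    [[0.016, 0.3, 0.0], [0, 0, -0.9]],
    [[0.019, 0.35, 0.0], [0, 0, -1.05]],
    [[0.02, 0.39, 0.0], [0, 0, -1.18]],
    [[0.022, 0.42, 0.0], [0, 0, -1.304]],
    [[0.022, 0.421, 0.0], [0, 0, -1.304]],
  ],
)

```text
time_s: 7.72
position: [0.5307, 0.0448, 0.2462]
tcp_rot: [[0.987, -0.002, 0.161], [-0.161, 0.0, 0.987], [-0.002, -1.0, 0.0]]
force: [-1.1, -0.5, -0.9]
opening: 0.384
```

Emit:
play_rows(
  commands=[
    [[0, 0, 0], [0, 0, 0]],
    [[0, 0, 0], [0, 0, 0]],
    [[0, 0, 0], [0, 0, 0]],
  ],
)

```text
time_s: 8.1
position: [0.5316, 0.0419, 0.2472]
tcp_rot: [[0.986, -0.0, 0.166], [-0.166, -0.0, 0.986], [-0.0, -1.0, -0.0]]
force: [0.5, 0.2, -1.3]
opening: 0.387
```

```bash
python3 - <<'E'
from h import *
go(-9.5,(.5315,.0425,.158))
w=snap('wrist','w4');s=snap('scene','s4');d=snap('side','d4')
cv2.imwrite('pics/v4.png',w['frame'][0:300,:,::-1])
P=cloud(w);ex,ey=bx();k=(P[...,2]>.07)&(P[...,2]<.079)&(abs(P[...,0]-.53)<.1)&(abs(P[...,1]-.04)<.06)
q=P[k]*1000;print(len(q),np.percentile(q[:,:2]@ex,[.5,99.5]),np.percentile(q[:,:2]@ey,[.5,99.5]))
E
```

```text
yaw -9.5 shift [-0.0001  0.0006 -0.0832] rot [ 0.0001 -0.0002  0.0014] j [-7.5 23.2 95.3 -0.  61.5  2.1] t 8.1 F [ 0.5  0.2 -1.3]
4140 [ 93.75436761 166.23789569] [-555.7794622  -458.11243163]
```

View pics/v4.png

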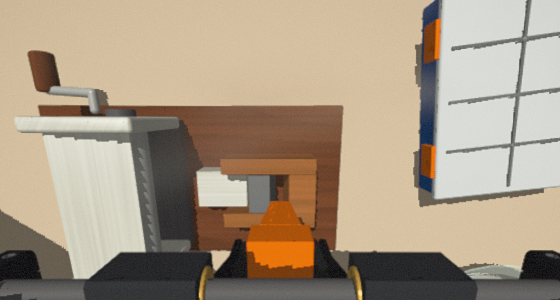

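Second measurement from another yaw agrees within 0.5 mm (clamp −555.8…−458.1, +x edge 166.2). The view shows the blade pointing at the slot mouth at (283,190). Descend.

Emit:
play_rows(
  commands=[
    [[0, 0.001, -0.04], [0, 0, 0]],
    [[0, 0.001, -0.07], [0, 0, 0]],
    [[0, 0.001, -0.085], [0, 0, 0]],
    [[0, 0.001, -0.095], [0, 0, 0]],
    [[0, 0.001, -0.105], [0, 0, 0]],
    [[0, 0.001, -0.112], [0, 0, 0]],
    [[0, 0.001, -0.117], [0, 0, 0]],
    [[0, 0.001, -0.12], [0, 0, 0]],
    [[0, 0.001, -0.12], [0, 0, 0]],
  ],
)

```text
time_s: 9.38
position: [0.5313, 0.044, 0.1272]
tcp_rot: [[0.986, -0.001, 0.165], [-0.165, 0.0, 0.986], [-0.001, -1.0, -0.0]]
force: [0.2, -0.4, -0.6]
opening: 0.389
```

Emit:
play_rows(
  commands=[
    [[0, 0, -0.001], [0, 0, 0]],
    [[0, 0, -0.002], [0, 0, 0]],
    [[0, 0, -0.003], [0, 0, 0]],
    [[0, 0, -0.003], [0, 0, 0]],
  ],
)

```text
time_s: 9.88
position: [0.531, 0.044, 0.1241]
tcp_rot: [[0.986, -0.001, 0.165], [-0.165, 0.0, 0.986], [-0.001, -1.0, -0.0]]
force: [-1.7, 0.4, -0.8]
opening: 0.386
```

Emit:
play_rows(
  commands=[
    [[0, 0, -0.001], [0, 0, 0]],
    [[0, 0, -0.001], [0, 0, 0]],
  ],
)

```text
time_s: 10.12
position: [0.5309, 0.044, 0.1231]
tcp_rot: [[0.986, -0.001, 0.165], [-0.165, 0.0, 0.986], [-0.001, -1.0, -0.0]]
force: [-2.4, 0.5, 0.1]
opening: 0.388
```

A lateral wall force is building and the height fits, so it's seated. Release with little opening, then rise.

Emit:
play_rows(
  commands=[
    [[0, 0, 0], [0, 0, 0]],
    [[0, 0, 0], [0, 0, 0]],
    [[0, 0, 0], [0, 0, 0]],
    [[0, 0, 0], [0, 0, 0]],
    [[0, 0, 0.02], [0, 0, 0]],
    [[0, 0, 0.06], [0, 0, 0]],
    [[0, 0, 0.11], [0, 0, 0]],
    [[0, 0, 0.15], [0, 0, 0]],
    [[0, 0, 0.17], [0, 0, 0]],
    [[0, 0, 0.17], [0, 0, 0]],
  ],
  gripper=0.055,
)

```text
time_s: 11.38
position: [0.5326, 0.0438, 0.295]
tcp_rot: [[0.986, 0.005, 0.165], [-0.165, -0.001, 0.986], [0.005, -1.0, 0.0]]
force: [-0.5, -0.8, -0.3]
opening: 0.631
```

```bash
cat >> h.py <<'E'
def wedge(tag,zexp=None):
    c=load(tag);P=cloud(c);hsv=cv2.cvtColor(c['frame'],cv2.COLOR_RGB2HSV);ex,ey=bx()
    k=(cv2.inRange(hsv,(3,190,60),(18,255,255))>0)&(abs(P[...,0]-.53)<.05)&(abs(P[...,1]-.043)<.05)&(P[...,2]>.085)
    q=P[k]*1000;zt=np.median(q[q[:,2]>np.percentile(q[:,2],60)][:,2]) ;t=q[abs(q[:,2]-zt)<4]
    print(tag,len(t),'top z',round(zt,1),'ex',np.percentile(t[:,:2]@ex,[1,99]),'ey',np.percentile(t[:,:2]@ey,[1,99]))
E
python3 - <<'E'
from h import *
w=snap('wrist','w5');s=snap('scene','s5');d=snap('side','d5')
for t in('w5','s5','d5'): wedge(t)
P=cloud(w);k=(P[...,2]>.112)&(P[...,2]<.14)&(np.hypot(P[...,0]-.519,P[...,1]+.182)<.06);q=P[k];print(len(q), q.mean(0) if len(q) else '')
go(0,(.519,-.182,.2)); go(80,(.519,-.182,.2))
cv2.imwrite('pics/v5.png',np.hstack([cv2.resize(w['frame'][100:260,180:380,::-1],(400,320)),cv2.resize(d['frame'][150:260,190:328,::-1],(400,320))]))
E
```

```text
w5 1047 top z 120.5 ex [114.94247534 149.69767565] ey [-534.12058458 -501.3403259 ]Traceback (most recent call last):
  File "<stdin>", line 3, in <module>
  File "h.py", line 33, in wedge
    q=P[k]*1000;zt=np.median(q[q[:,2]>np.percentile(q[:,2],60)][:,2]) ;t=q[abs(q[:,2]-zt)<4]
                                      ~~~~~~~~~~~~~^^^^^^^^^^^
    return _quantile_unchecked(
        a, q, axis, out, overwrite_input, method, keepdims, weights)
    return _ureduce(a,
                    func=_quantile_ureduce_func,
    ...<5 lines>...
                    overwrite_input=overwrite_input,
                    method=method)
    r = func(a, **kwargs)
    result = _quantile(arr,
                       quantiles=q,
    ...<2 lines>...
                       out=out,
                       weights=wgt)
    slices_having_nans = np.isnan(arr[-1, ...])
                                  ~~~^^^^^^^^^
IndexError: index -1 is out of bounds for axis 0 with size 0
```

The wedge stands about 19.6 mm above the clamp top, 2–3 mm from the slot centre. Next, the pounder.

Emit:
play_rows(
  commands=[
    [[-0.014, -0.226, -0.015], [0, 0, 0.165]],
    [[-0.014, -0.226, -0.015], [0, 0, 0.165]],
    [[-0.014, -0.226, -0.015], [0, 0, 0.165]],
    [[-0.014, -0.226, -0.015], [0, 0, 0.165]],
    [[-0.014, -0.226, -0.015], [0, 0, 0.165]],
    [[-0.014, -0.226, -0.015], [0, 0, 0.165]],
    [[-0.014, -0.226, -0.015], [0, 0, 0.165]],
  ],
  gripper=0.06,
)

```text
time_s: 12.4
position: [0.5173, -0.1806, 0.2778]
tcp_rot: [[1.0, -0.001, -0.001], [0.001, 0.001, 1.0], [-0.001, -1.0, 0.001]]
force: [-0.4, -0.7, -0.1]
opening: 0.69
```

```bash
python3 - <<'E'
from h import *
w=snap('wrist','w6');s=snap('scene','s6');d=snap('side','d6')
P=cloud(w)*1000
def rep(n,P):
    h=np.hypot(P[...,0]-519,P[...,1]+182)
    for lo,hi,r in((118,135,25),(40,110,25),(10,22,45)):
        q=P[(P[...,2]>lo)&(P[...,2]<hi)&(h<r)]
        if len(q)>5: print(n,lo,len(q),'med z',np.median(q[:,2]).round(1),'mid',((np.percentile(q,1,axis=0)+np.percentile(q,99,axis=0))/2).round(1),'ext',np.ptp(np.percentile(q,[1,99],axis=0),axis=0).round(1))
rep('w',P);rep('side',cloud(load('side'))*1000);rep('scene',cloud(load('scene'))*1000)
go(0,(.519,-.182,.085))
wedge('s6')
E
python3 - <<'E'
import cv2,numpy as np
w=cv2.imread('pics/w6.png');d=cv2.imread('pics/d6.png')
cv2.imwrite('pics/v6.png',np.hstack([cv2.resize(w[0:300],(400,214)),cv2.resize(d[150:224,190:328],(400,214))]))
E
```

```text
w 118 689 med z 125.2 mid [ 524.  -181.3  123.1] ext [26.9 28.1  8.6]
w 40 223 med z 76.8 mid [ 523.7 -173.7   73.7] ext [24.3 10.  63. ]
w 10 1271 med z 17.1 mid [ 523.7 -176.9   17.7] ext [66.4 57.5  7.3]
side 118 61 med z 122.5 mid [ 518.3 -182.6  122.4] ext [26.6 27.   7.4]
side 40 229 med z 76.5 mid [ 515.9 -182.5   75.1] ext [21.7 24.  68. ]
side 10 249 med z 15.2 mid [ 518.2 -181.7   16.2] ext [68.2 67.7 10.9]
scene 118 47 med z 123.7 mid [ 527.6 -184.1  123. ] ext [22.8 27.9  9. ]
scene 40 161 med z 77.3 mid [ 530.9 -183.2   74.9] ext [14.9 24.6 68.2]
scene 10 183 med z 15.8 mid [ 528.4 -183.4   16.2] ext [65.7 64.3 11.1]
yaw 0 shift [ 0.0014 -0.0011 -0.1873] rot [-0.0001 -0.0001 -0.0008] j [-30.9  22.2  91.1   0.   66.7 -31. ] t 12.55 F [-0.1 -0.4  0.4]Traceback (most recent call last):
  File "<stdin>", line 11, in <module>
  File "h.py", line 33, in wedge
    q=P[k]*1000;zt=np.median(q[q[:,2]>np.percentile(q[:,2],60)][:,2]) ;t=q[abs(q[:,2]-zt)<4]
                                      ~~~~~~~~~~~~~^^^^^^^^^^^
    return _quantile_unchecked(
        a, q, axis, out, overwrite_input, method, keepdims, weights)
    return _ureduce(a,
                    func=_quantile_ureduce_func,
    ...<5 lines>...
                    overwrite_input=overwrite_input,
                    method=method)
    r = func(a, **kwargs)
    result = _quantile(arr,
                       quantiles=q,
    ...<2 lines>...
                       out=out,
                       weights=wgt)
    slices_having_nans = np.isnan(arr[-1, ...])
                                  ~~~^^^^^^^^^
IndexError: index -1 is out of bounds for axis 0 with size 0
```

View pics/v6.png

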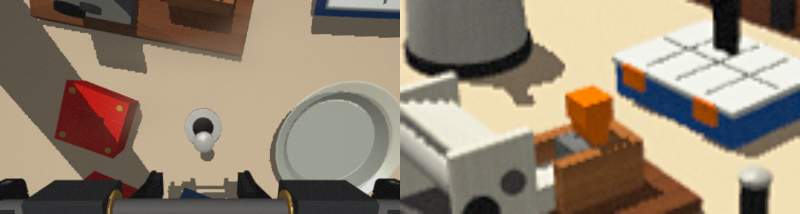

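The wedge stands upright in the clamp's slot (right half). The pounder cap is at about (204,140) of the left half, clear of the dish. Grasp the handle.

Emit:
play_rows(
  commands=[
    [[0.0065, -0.001, -0.04], [0, 0, 0]],
    [[0.0065, -0.001, -0.09], [0, 0, 0]],
    [[0.0065, -0.001, -0.13], [0, 0, 0]],
    [[0.0065, -0.001, -0.16], [0, 0, 0]],
    [[0.0065, -0.001, -0.187], [0, 0, 0]],
    [[0.0065, -0.001, -0.187], [0, 0, 0]],
    [[0.0065, -0.001, -0.187], [0, 0, 0]],
  ],
)

```text
time_s: 13.42
position: [0.5248, -0.1831, 0.0921]
tcp_rot: [[1.0, 0.001, 0.0], [-0.0, -0.001, 1.0], [0.001, -1.0, -0.001]]
force: [1.0, -0.1, 0.6]
opening: 0.688
```

Emit:
play_rows(
  commands=[
    [[0, 0, 0], [0, 0, 0]],
    [[0, 0, 0], [0, 0, 0]],
    [[0, 0, 0], [0, 0, 0]],
    [[0, 0, 0], [0, 0, 0]],
    [[0, 0, 0], [0, 0, 0]],
    [[0, 0, 0], [0, 0, 0]],
  ],
  gripper=0.0,
)

```text
time_s: 14.18
position: [0.5232, -0.1828, 0.0911]
tcp_rot: [[1.0, -0.002, 0.001], [-0.001, 0.001, 1.0], [-0.002, -1.0, 0.001]]
force: [-2.8, 0.3, 1.9]
opening: 0.295
```

Gripped at 25.7 mm. Lift and carry to above the wedge.

Emit:
play_rows(
  commands=[
    [[0, 0, 0.02], [0, 0, 0]],
    [[0, 0, 0.06], [0, 0, 0]],
    [[0, 0, 0.11], [0, 0, 0]],
    [[0, 0.02, 0.16], [0, 0, 0]],
    [[0.003, 0.07, 0.18], [0, 0, 0]],
    [[0.005, 0.12, 0.18], [0, 0, 0]],
    [[0.007, 0.17, 0.18], [0, 0, 0]],
    [[0.009, 0.21, 0.17], [0, 0, 0]],
    [[0.009, 0.226, 0.155], [0, 0, 0]],
    [[0.009, 0.226, 0.145], [0, 0, 0]],
  ],
)

```text
time_s: 15.42
position: [0.5321, 0.0437, 0.2345]
tcp_rot: [[1.0, -0.003, -0.001], [0.001, -0.0, 1.0], [-0.003, -1.0, -0.0]]
force: [1.0, -0.7, -4.9]
opening: 0.293
```

Emit:
play_rows(
  commands=[
    [[0, 0, 0], [0, 0, 0]],
    [[0, 0, 0], [0, 0, 0]],
    [[0, 0, 0], [0, 0, 0]],
  ],
)

```text
time_s: 15.8
position: [0.5336, 0.0419, 0.2368]
tcp_rot: [[1.0, 0.001, 0.003], [-0.003, -0.0, 1.0], [0.001, -1.0, -0.0]]
force: [0.2, -0.3, -6.5]
opening: 0.294
```

```bash
python3 - <<'E'
from h import *
s=snap('scene','s7');d=snap('side','d7');go(0,(.532,.044,.22))
P=cloud(d)*1000
for lo,hi in((150,160),(175,205)):
    q=P[(P[...,2]>lo)&(P[...,2]<hi)&(np.hypot(P[...,0]-532,P[...,1]-44)<45)];print(lo,len(q),((np.percentile(q,1,axis=0)+np.percentile(q,99,axis=0))/2) if len(q) else '')
cv2.imwrite('pics/v7.png',np.hstack([cv2.resize(s['frame'][120:260,240:400,::-1],(400,350)),cv2.resize(d['frame'][100:240,190:350,::-1],(400,350))]))
E
```

```text
yaw 0 shift [-0.0014  0.0018 -0.0107] rot [0.0002 0.001  0.002 ] j [-7.4 24.1 95.7 -0.  60.1 -7.3] t 15.9 F [ 0.2  0.  -4.4]
150 91 [525.31251882  37.08836701 155.12113613]
175 89 [527.87819489  39.46739589 189.75667523]
```

View pics/v7.png

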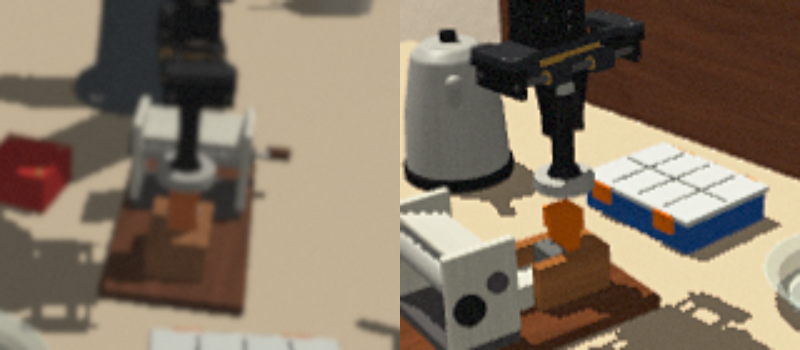

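The pounder's disc hangs level just above the wedge head in both views. First tap, in small steps.

Emit:
play_rows(
  commands=[
    [[-0.001, 0.001, -0.01], [0, 0, 0]],
    [[-0.001, 0.001, -0.018], [0, 0, 0]],
    [[-0.001, 0.001, -0.022], [0, 0, 0]],
    [[-0.001, 0.001, -0.025], [0, 0, 0]],
    [[-0.001, 0.001, -0.027], [0, 0, 0]],
    [[-0.001, 0.001, -0.029], [0, 0, 0]],
    [[-0.001, 0.001, -0.031], [0, 0, 0]],
    [[-0.001, 0.001, -0.033], [0, 0, 0]],
    [[-0.001, 0.001, -0.033], [0, 0, 0]],
  ],
)

```text
time_s: 17.02
position: [0.5317, 0.044, 0.2032]
tcp_rot: [[1.0, -0.001, 0.001], [-0.001, 0.0, 1.0], [-0.001, -1.0, 0.0]]
force: [-3.6, 0.7, 4.1]
opening: 0.292
```

Emit:
play_rows(
  commands=[
    [[0, 0, -0.0015], [0, 0, 0]],
    [[0, 0, -0.003], [0, 0, 0]],
    [[0, 0, -0.0045], [0, 0, 0]],
    [[0, 0, -0.0045], [0, 0, 0]],
  ],
)

```text
time_s: 17.52
position: [0.5314, 0.044, 0.1984]
tcp_rot: [[1.0, -0.002, 0.001], [-0.001, 0.0, 1.0], [-0.002, -1.0, 0.0]]
force: [-4.3, 0.8, 3.7]
opening: 0.294
```

Emit:
play_rows(
  commands=[
    [[0, 0, 0.01], [0, 0, 0]],
    [[0, 0, 0.025], [0, 0, 0]],
    [[0, 0, 0.04], [0, 0, 0]],
    [[0, 0, 0.04], [0, 0, 0]],
    [[0, 0, 0.04], [0, 0, 0]],
  ],
)

```text
time_s: 18.15
position: [0.5319, 0.0439, 0.2388]
tcp_rot: [[1.0, 0.0, 0.001], [-0.001, -0.0, 1.0], [0.0, -1.0, -0.0]]
force: [-0.4, 0.2, -6.0]
opening: 0.293
```

```bash
cat > wz.py <<'E'
from h import *
import sys
tags=sys.argv[1:]
for n,t in zip(('scene','side'),tags): snap(n,t)
def m(t):
    c=load(t);P=cloud(c)*1000;hsv=cv2.cvtColor(c['frame'],cv2.COLOR_RGB2HSV)
    k=(cv2.inRange(hsv,(3,150,40),(18,255,255))>0)&(np.hypot(P[...,0]-530,P[...,1]-43)<40)&(P[...,2]>84)
    q=P[k];ex,ey=bx();print(t,len(q),'z pct',np.percentile(q[:,2],[2,50,90,97,100]).round(1) if len(q) else '', (np.median(q[:,:2]@ex),np.median(q[:,:2]@ey)) if len(q) else '')
for t in('s6','d6')+tuple(tags): m(t)
go(0,(.53,.04,.2))
E
python3 wz.py s8 d8
```

```text
s6 163 z pct [ 85.1 115.1 119.9 120.3 122.8] (np.float64(130.44998788389586), np.float64(-531.0693436645596))
d6 211 z pct [ 85.1 110.3 119.2 120.  121.3] (np.float64(118.75285296362833), np.float64(-507.4062394193133))
s8 138 z pct [ 85.2 104.8 107.3 108.4 109.3] (np.float64(131.66384266391367), np.float64(-530.7956557154625))
d8 180 z pct [ 85.1 102.8 108.4 312.1 407.8] (np.float64(120.20053351515615), np.float64(-507.346043249511))
yaw 0 shift [-0.0016 -0.004  -0.0323] rot [-0.0001 -0.0012  0.001 ] j [-7.3 23.9 95.8 -0.  60.4 -7.2] t 18.25 F [ 0.  -0.7 -5.8]
```

Head now about 7.5 mm above the clamp (top 119.8 → 107.5), with the pounder lifted clear. Second tap.

Emit:
play_rows(
  commands=[
    [[0, 0, -0.015], [0, 0, 0]],
    [[0, 0, -0.025], [0, 0, 0]],
    [[0, 0, -0.03], [0, 0, 0]],
    [[0, 0, -0.033], [0, 0, 0]],
    [[0, 0, -0.036], [0, 0, 0]],
    [[0, 0, -0.039], [0, 0, 0]],
    [[0, 0, -0.042], [0, 0, 0]],
    [[0, 0, -0.045], [0, 0, 0]],
    [[0, 0, -0.047], [0, 0, 0]],
    [[0, 0, -0.047], [0, 0, 0]],
  ],
)

```text
time_s: 19.5
position: [0.5318, 0.044, 0.192]
tcp_rot: [[1.0, -0.0, 0.001], [-0.001, 0.0, 1.0], [-0.0, -1.0, 0.0]]
force: [-3.0, 0.2, 3.5]
opening: 0.29
```

Emit:
play_rows(
  commands=[
    [[0, 0, -0.001], [0, 0, 0]],
    [[0, 0, -0.002], [0, 0, 0]],
    [[0, 0, -0.002], [0, 0, 0]],
  ],
)

```text
time_s: 19.88
position: [0.5319, 0.044, 0.191]
tcp_rot: [[1.0, -0.0, 0.001], [-0.001, -0.0, 1.0], [-0.0, -1.0, -0.0]]
force: [-4.1, 0.8, 11.0]
opening: 0.295
```

Emit:
play_rows(
  commands=[
    [[0, 0, -0.001], [0, 0, 0]],
    [[0, 0, -0.001], [0, 0, 0]],
  ],
)

```text
time_s: 20.12
position: [0.5319, 0.044, 0.1909]
tcp_rot: [[1.0, 0.0, 0.001], [-0.001, -0.0, 1.0], [0.0, -1.0, -0.0]]
force: [-5.2, -0.2, 16.2]
opening: 0.29
```

Emit:
play_rows(
  commands=[
    [[0, 0, 0.01], [0, 0, 0]],
    [[0, 0, 0.03], [0, 0, 0]],
    [[0, 0, 0.06], [0, 0, 0]],
    [[0, 0, 0.09], [0, 0, 0]],
    [[0, 0, 0.09], [0, 0, 0]],
    [[0, 0, 0.09], [0, 0, 0]],
  ],
)

```text
time_s: 20.88
position: [0.5312, 0.0439, 0.2771]
tcp_rot: [[1.0, -0.003, 0.001], [-0.001, 0.0, 1.0], [-0.003, -1.0, 0.0]]
force: [-0.4, -0.3, -5.6]
opening: 0.292
```

```bash
python3 wz.py s9 d9; python3 - <<'E'
import cv2,numpy as np
s=cv2.imread('pics/s9.png');d=cv2.imread('pics/d9.png')
cv2.imwrite('pics/v9.png',np.hstack([cv2.resize(s[120:260,240:400],(400,350)),cv2.resize(d[130:240,200:326],(400,350))]))
E
```

```text
s6 163 z pct [ 85.1 115.1 119.9 120.3 122.8] (np.float64(130.44998788389586), np.float64(-531.0693436645596))
d6 211 z pct [ 85.1 110.3 119.2 120.  121.3] (np.float64(118.75285296362833), np.float64(-507.4062394193133))
s9 115 z pct [ 85.   98.8 101.3 101.9 103.5] (np.float64(130.40659641911589), np.float64(-527.7164631370234))
d9 157 z pct [ 84.4  98.2 101.8 350.1 412.4] (np.float64(121.84212460495786), np.float64(-507.8634172532843))
yaw 0 shift [-0.0009 -0.004  -0.0708] rot [-0.0004 -0.0039  0.0011] j [-7.3 21.2 93.2 -0.  65.9 -7.2] t 20.975 F [-0.5 -0.  -6. ]
```

View pics/v9.png

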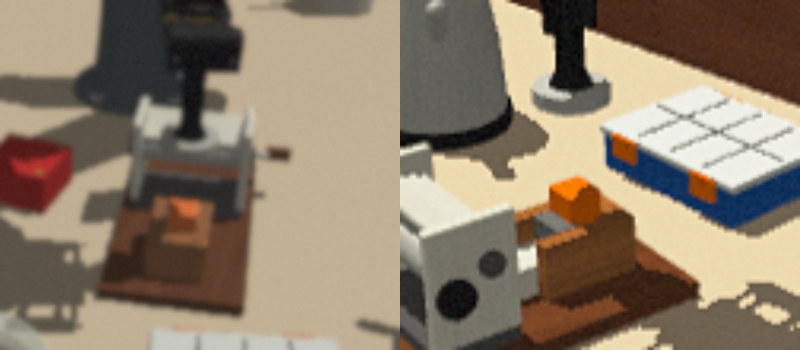

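The head sits on the clamp's top (top at about 100–101 mm; the last push gave 22 N for 0.1 mm of travel), so it's home. Now return the pounder to its free spot.

Emit:
play_rows(
  commands=[
    [[-0.001, -0.05, 0.0], [0, 0, 0]],
    [[-0.003, -0.1, 0.0], [0, 0, 0]],
    [[-0.005, -0.15, 0.0], [0, 0, 0]],
    [[-0.007, -0.2, -0.02], [0, 0, 0]],
    [[-0.008, -0.227, -0.06], [0, 0, 0]],
    [[-0.008, -0.227, -0.11], [0, 0, 0]],
    [[-0.008, -0.227, -0.15], [0, 0, 0]],
    [[-0.008, -0.227, -0.17], [0, 0, 0]],
    [[-0.008, -0.227, -0.18], [0, 0, 0]],
    [[-0.008, -0.227, -0.18], [0, 0, 0]],
  ],
)

```text
time_s: 22.22
position: [0.5237, -0.1829, 0.0978]
tcp_rot: [[1.0, -0.002, 0.001], [-0.001, 0.001, 1.0], [-0.002, -1.0, 0.001]]
force: [0.1, 0.1, -5.1]
opening: 0.295
```

Emit:
play_rows(
  commands=[
    [[0, 0, 0], [0, 0, 0]],
    [[0, 0, 0], [0, 0, 0]],
  ],
)

```text
time_s: 22.48
position: [0.5247, -0.1834, 0.0998]
tcp_rot: [[1.0, 0.002, 0.001], [-0.001, -0.001, 1.0], [0.002, -1.0, -0.001]]
force: [-0.5, -0.6, -5.8]
opening: 0.291
```

Lower another 9 mm until the weight comes off.

Emit:
play_rows(
  commands=[
    [[0, 0, -0.003], [0, 0, 0]],
    [[0, 0, -0.006], [0, 0, 0]],
    [[0, 0, -0.007], [0, 0, 0]],
    [[0, 0, -0.008], [0, 0, 0]],
    [[0, 0, -0.009], [0, 0, 0]],
    [[0, 0, -0.009], [0, 0, 0]],
    [[0, 0, -0.009], [0, 0, 0]],
  ],
)

```text
time_s: 23.35
position: [0.5239, -0.1829, 0.0912]
tcp_rot: [[1.0, 0.0, 0.001], [-0.001, -0.0, 1.0], [0.0, -1.0, -0.0]]
force: [-2.7, 2.1, 6.1]
opening: 0.285
```

The weight is carried by the counter. Release, then withdraw upward.

Emit:
play_rows(
  commands=[
    [[0, 0, 0], [0, 0, 0]],
    [[0, 0, 0], [0, 0, 0]],
    [[0, 0, 0], [0, 0, 0]],
    [[0, 0, 0], [0, 0, 0]],
    [[0, 0, 0.02], [0, 0, 0]],
    [[0, 0, 0.06], [0, 0, 0]],
    [[0, 0, 0.11], [0, 0, 0]],
    [[0, 0, 0.16], [0, 0, 0]],
    [[0, 0, 0.2], [0, 0, 0]],
    [[0, 0, 0.2], [0, 0, 0]],
  ],
  gripper=0.065,
)

```text
time_s: 24.6
position: [0.5259, -0.1841, 0.2935]
tcp_rot: [[1.0, 0.007, 0.001], [-0.001, -0.004, 1.0], [0.007, -1.0, -0.004]]
force: [0.0, -0.3, -0.3]
opening: 0.746
```

```bash
python3 wz.py s10 d10; python3 - <<'E'
from h import *
for a in('scene','side'):
  for t in (a,a[0].replace('s','s') +'10' if a=='scene' else 'd10'):
    P=cloud(load(t))*1000
    for lo,hi,r in((116,135,25),(10,22,42)):
        q=P[(P[...,2]>lo)&(P[...,2]<hi)&(np.hypot(P[...,0]-521,P[...,1]+182)<r)];print(t,lo,len(q),((np.percentile(q,2,axis=0)+np.percentile(q,98,axis=0))/2).round(1) if len(q) else '')
s=cv2.imread('pics/s10.png');d=cv2.imread('pics/d10.png')
cv2.imwrite('pics/v10.png',np.hstack([cv2.resize(s,(400,300)),cv2.resize(d,(400,300))]))
E
```

```text
s6 163 z pct [ 85.1 115.1 119.9 120.3 122.8] (np.float64(130.44998788389586), np.float64(-531.0693436645596))
d6 211 z pct [ 85.1 110.3 119.2 120.  121.3] (np.float64(118.75285296362833), np.float64(-507.4062394193133))
s10 120 z pct [ 85.9  98.6 100.8 101.4 102.5] (np.float64(129.76139224327994), np.float64(-527.1663415339483))
d10 138 z pct [ 84.6  97.5 100.2 100.9 102.7] (np.float64(125.36179421146721), np.float64(-506.65827950096184))
yaw 0 shift [ 0.0063  0.2229 -0.0836] rot [-0.     -0.0001  0.001 ] j [-30.8  22.   89.4  -0.   68.6 -30.7] t 24.7 F [ 0.   0.3 -1. ]
scene 116 52 [ 527.4 -184.   121.8]
scene 10 183 [ 529.5 -183.1   16.1]
s10 116 52 [ 529.7 -182.1  121.8]
s10 10 181 [ 531.3 -182.5   15.9]
side 116 67 [ 517.4 -183.   121.2]
side 10 249 [ 518.4 -182.2   16.2]
d10 116 73 [ 519.7 -181.2  121.3]
d10 10 247 [ 519.8 -180.6   15.3]
```

View pics/v10.png

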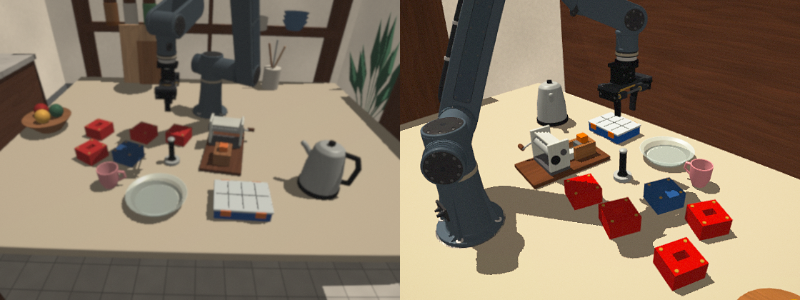

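Both views show the pounder upright on the bare counter, the wedge home and the bystanders where they were. Handing in.

```bash
python3 -c "
from rig import *
print(hand_in())"
```

```text
the job is handed in; nothing more can be done
None
```

The wedge is home in the clamp, the pounder stands upright on the bare counter, and I handed the job in at about 24.7 s of the 72 s. The hand-in gave no verdict.

- **Wedge set in the slot:** I lifted the wedge about 160 mm out of the blue mould, let it go upright in the slot, and its head stood about 19.6 mm above the clamp top.
- **Driven in by two taps:** The first left the head about 7.5 mm up, and I lifted the pounder about 40 mm clear. The second stopped hard: the last push moved it only 0.1 mm, at about 22 N on the head.
- **Last check of the wedge:** The cameras put the head top at 100.2–101.4 mm, against 100 mm when home. The arm's own position gave 99.8 mm, so it agrees.
- **Last check of the pounder:** It is within about 2 mm of where it started, and its cap and disc line up, so it is upright. The gripper is open and about 0.2 m above it.
- **Bystanders:** The kettle, pie dish, cup and organiser look unmoved in the last pictures, though I did not measure them.

**Disagreements:** The fixed cameras differed by about 10 mm in x on the pounder because each sees only one side. I used the wrist camera's centre for the grasp, and the grip fitted. The wedge's place along the slot differed by about 3 mm between measurements, within the 6 mm allowed.

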